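# Fetch a carton from under the low riser with a trigger reacher

### The job

The white eyelet carton has slid under the low slatted riser, where a hand does not fit. Pick up the reacher by its handle and trigger, slide it in until its rubber nose bears lightly on the carton, squeeze the trigger to clamp the carton firmly but without crushing it, and draw it right out onto the bench in front of the riser. Then let the carton go, leave it and the reacher standing there, and do not disturb the spool, the tin and the jar.

Things in the scene. Friction and masses are not known exactly. Their poses are not given: they have to be found in the camera images.
- riser: Low riser fixed to the bench: plywood cheeks and back, four blue metal slats on top, a dark rubber heel fixed on it. Outside 400 mm wide (y), 150 deep (x), 104 high; panels 12 mm thick, so the gap is 376 mm wide, 96 high, 138 deep. Origin: middle of its footprint on the bench; x points from the open front to the back, z up.
- gap_mouth (a point): Middle of the riser's open front edge, 75 mm in front of the riser's origin (its -x) and 30 mm above the bench; same axes as the riser.
- carton: White thin-cardboard carton with red print, full of eyelets (0.45 to 0.81 kg), standing upright, 50 (x) x 62 (y) x 86 mm. Origin: middle of its underside. It stands in the gap with its y roughly along the riser's x, so the jaws close on its 50 mm width. It crushes if a jaw or the nose presses it with over 12 N; dragging it takes 2 to 6 N, so a clamp under about 4 N may slip.
- reacher: Loose reacher, 0.32 kg, standing on a black foot; jaws along its +x, z up. Origin: on the bench under the middle of the grip. Upright orange handle (-y) and red trigger (+y) are flat plates 40 mm long, z 22 to 116 mm, 56 mm over their outer faces when free; squeezed together, they close the jaws by the same distance. Balances near the grip. Jaw tips 167 mm ahead of the origin; head and jaws y -42 to +42, z 12 to 48 mm.
- grip_point (a point): Good point to grip the reacher: midway between handle and trigger, 88 mm above the reacher's underside; reacher's axes. Fingers go on the orange -y and the red +y face.
- trigger (a joint): How far the trigger is squeezed (m): 0 free, 0.019 full. Spring-loaded: it starts to move at 12 N and takes 0.2 N more per mm (15 N when the jaws reach the 50 mm carton). Squeeze beyond that goes straight into the jaws: 22 N clamps the carton with about 7 N. Below 12 N the reacher is carried with open jaws.
- nose: Rubber stop pad (30 x 22 mm) between the roots of the jaws; origin in the middle of its front face, 120 mm ahead of the reacher's origin and 30 mm up.
- jaw_fixed: Fixed jaw on the handle's side (-y), its rubber pad 46 mm long and 32 mm high; origin in the middle of the pad face, 142 mm ahead of the reacher's origin, 30 mm up. The pads are 64 mm apart when the trigger is free and 45 mm when it is fully squeezed.
- jaw_moving: Moving jaw on the trigger's side (+y), same pad; origin in the middle of its pad face.
- spool: Spool of beige thread with black flanges, 43 mm diameter, 54 mm high, standing in the gap beside the carton; bystander. Origin: middle of its underside.
- tin: Open grey tin, 76 mm diameter, 46 mm high, standing in the gap; bystander. Origin: middle of its underside.
- jar: Brown jar of cement, 67 mm diameter, 88 mm high, standing on the open bench left of the reacher; bystander. Origin: middle of its underside.
Not all that is in view belongs to the job. What is shaped like the carton but purple is not meant.

How it is judged:
By the outcome, as a careful person would: the job done as asked, in the order asked, and still so for the second after the job is handed in, with the robot touching nothing.
It also fails if it takes over 58 s, if anything falls off the work surface, if the arm or the gripper's body presses on something with over 40 N, if the wrist force passes 120 N, or if a joint passes its speed limit or range.

### The arm

A 6-joint arm with a two-finger parallel gripper is mounted at the origin on a cart in front of the work surface, level with it; the furniture and walls round the work are solid. World frame = base frame: x ahead of the robot, y to its left, z up, the work surface at z = 0. Lengths are in m, angles in rad, forces in N, time in s.
With the tool pointing down it reaches from about 0.35 to 0.975 m from the base axis. Payload 4.9 kg.
Tool frame: the origin (TCP) lies on the centre line of the jaws, within the pads' length; the fingertips stand 25 mm ahead of it and the grasp point (between the pads) lies 6 mm ahead of it; z points along the fingers, y is the line along which they close (so a half turn about z gives the same grasp; the last joint's range is limited). The gripper opens to 85 mm and grips with 20 to 120 N. Pads are 22 mm wide; open, the fingers measure 114 mm over their backs; the gripper's body (76 mm by 85 mm) begins 54 mm behind the grasp point. The pads swing forward as they close: fully open they stand 13 mm farther back than shut.
Start: joints at [1.034, 0.053, 1.613, -0, 1.476, -0.119], TCP at [0.254, 0.571, 0.256] pointing down, gripper open.
Joint ranges: [-3.01, 3.01], [-1.01, 2.22], [0.06, 2.58], [-1.02, 4.17], [0.09, 2.62], [-3.14, 3.14]. Speed limits (rad/s): [2.57, 2.57, 3.14, 3.14, 3.14, 3.14].

### API

Orientations are given as a unit quaternion [w, x, y, z].
In Python, from plant import state, grab_frame, get_calibration, job gives the robot as it stands. The module is installed in compiled form; this text tells all that it offers.
- The arm moves only by the tool move_arm, never from a script. Its argument "targets" is a list that holds one entry, the list of rows, each a list of 5 numbers: the opening in per cent of the stroke, from 0 (shut) to 100 (fully open), then the shift along the tool's x, y, z as a fraction of full scale, then the turn about the tool's z as a fraction of full scale. A call has 1 to 5 rows; each row shifts and turns the commanded pose from where the row before left it, along the tool's axes as they then stand; what a row does not reach is not made up. Full scale, the value 1, is 0.6 m for a shift and 6 degrees for a turn. A row lasts 1/12 s, in which the tool goes at most 41.7 mm and 7.16 degrees, less where a joint would pass 70% of its speed; a pose out of reach is approached as far as the arm can. A call with a number of a shift or a turn outside -1 to 1 is refused whole. A call with a gripper value outside its range is refused whole. The fingers move at their own pace and stop on an object; the grip force is fixed at half the most. Time passes only in rows, so rows that do not move let the fingers close. It gives the time, the measured TCP pose, the force, the opening and the grip force at its end, in the units of the state.
- state(): the state, without advancing time (a new reading comes with each control period).
- grab_frame(name): name is "scene" or "top" or "wrist"; returns the picture (480x640x3 uint8, red, green, blue); there is no depth.
- get_calibration(name): a dict with "vertical_fov" (degrees; the focal length in pixels is half the picture's height over the tangent of half this angle, whatever the lens; pixels are square), "cx", "cy" (the principal point, pixels), "R" (3x3) and "t" (3): a world point X has camera coordinates R X + t. Camera axes: x right, y down, z forward; pixel columns grow to the right and rows downward; lengths in m; the calibration is good to about 2 mm. A picture is of the moment at which its call begins: read the wrist's pose just before it. get_calibration takes no time and is no camera call; for the wrist camera it gives the pose at the moment of the call.
- job.job_done(): hands the job in; it is judged then, once.
The state is a dict: "time": time; "joint_pos": joint angles; "joint_vel": joint speeds; "joint_efforts": joint torques, N m; "tool_pos": TCP position; "tool_rot": TCP orientation; "contact_force": force on the tool from outside, world axes, zero at the start; "ft_torque": the same for the moment, N m; "gripper_width": opening from 0.0 (shut) to 1.0 (fully open); "grasp_force": force on a finger pad.
Only numpy, scipy, OpenCV 4.12 (cv2) and the standard library are available. Lean on these libraries where they do the work, as an engineer would, in place of code of your own. Each camera call takes 0.05 s, during which the arm holds its last target. There are 200 camera calls.

## Working session

There is one attempt and no reset: what is moved stays moved. The work goes in short steps, Python scripts to look and compute and a tool call to move; the robot and the scene stay as the last step left them, time stands still between calls to the robot, and variables do not carry over. Pictures are saved under pics/ and viewed, at most 12 in all, crops included, and the job is handed in when it is done.

Besides the shell and the picture viewer there is one more tool, called after "Emit:" by a JSON object that holds its "op" and its "data", one argument or row to a line. move_arm: Moves the arm, as the interface text tells. Shift numbers are shares of 0.6 m and turn numbers shares of 6 degrees, none past 1 either way. Its arguments: {"type":"object","properties":{"targets":{"type":"array"}},"required":["targets"]}

```bash
mkdir -p pics; cat > h.py <<'E'
import numpy as np, cv2
from plant import state, grab_frame, get_calibration, job
def cam(n):
    c=get_calibration(n); f=240/np.tan(np.radians(c["vertical_fov"])/2)
    return f,c["cx"],c["cy"],np.array(c["R"]),np.array(c["t"])
def ray(c,p,z):
    f,cx,cy,R,t=c; o=-R.T@t; d=R.T@np.array([(p[0]-cx)/f,(p[1]-cy)/f,1]); return o+d*(z-o[2])/d[2]
def proj(c,X):
    f,cx,cy,R,t=c; q=R@np.array(X)+t; return f*q[0]/q[2]+cx,f*q[1]/q[2]+cy
def shot(n,name):
    im=grab_frame(n); cv2.imwrite(f"pics/{name}.png",im[:,:,::-1]); return im
E
python3 - <<'E'
from h import *
for n in("scene","top","wrist"):
    c=cam(n); shot(n,n+"0"); print(n,c[0],c[1:3],-c[3].T@c[4],c[3].round(3).tolist())
s=state(); print({k:np.round(v,3).tolist() for k,v in s.items()})
E
```

```text
scene 544.7177385979115 (314.00242542204364, 249.95080895055608) [-0.13176305 -0.66806188  0.77427675] [[0.775, -0.632, 0.021], [-0.322, -0.423, -0.847], [0.544, 0.649, -0.531]]
top 498.8998109507953 (322.4863865202443, 236.53974207407848) [0.49993217 0.17983255 1.31712362] [[-0.022, -0.999, 0.026], [-0.998, 0.02, -0.064], [0.063, -0.027, -0.998]]
wrist 334.5016562952447 (317.4176096640353, 242.8091876689579) [0.18945551 0.59874865 0.37392394] [[0.405, 0.914, -0.002], [0.878, -0.389, 0.278], [0.254, -0.115, -0.96]]
{'time': 0.15, 'joint_pos': [1.034, 0.053, 1.614, 0.0, 1.476, -0.119], 'joint_vel': [-0.001, -0.002, -0.004, 0.0, -0.0, -0.0], 'joint_efforts': [0.0, -39.424, -37.072, -0.0, 0.005, -0.0], 'tool_pos': [0.253, 0.571, 0.255], 'tool_rot': [-0.0, 0.207, 0.978, -0.001], 'contact_force': [-0.173, 0.113, -0.414], 'ft_torque': [0.071, 0.006, -0.018], 'grasp_force': 0.0, 'gripper_width': 0.998}
```

View pics/scene0.png

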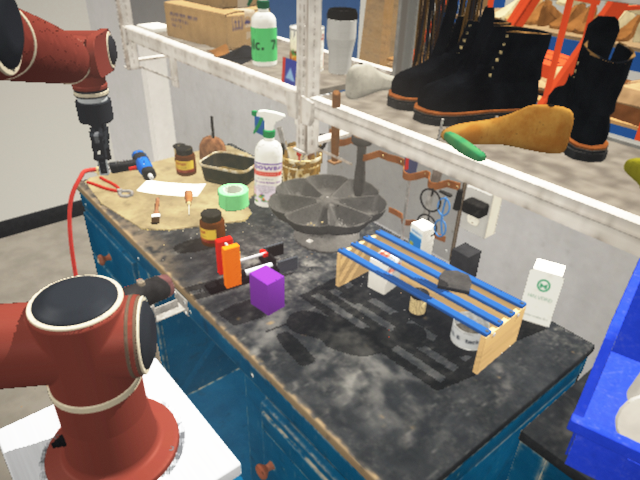

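View pics/top0.png

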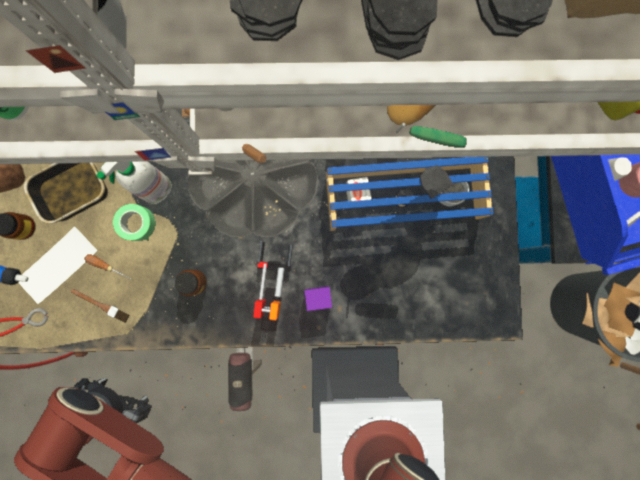

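The scene view shows the riser with blue slats around (430,285), the reacher with orange/red handle at (231,262), and the purple decoy at (267,288). In the top view the reacher is at (268,290), the riser spans about (330–492, 158–228), and a white/red box is under it at (358,190).

Candidates for the carton, by scene pixel:
- White box inside the gap, (382,272)
- White carton with green print, right of the riser, (545,290)
- White/blue box behind the riser, (422,235)
- Purple box, (267,288)

By the description it is the one in the gap, which I'll check in a close crop.

```bash
python3 - <<'E'
from h import *
a=cv2.imread("pics/top0.png")[145:330,240:500]; b=cv2.imread("pics/scene0.png")[215:375,325:535]
a=cv2.resize(a,(400,285),interpolation=cv2.INTER_CUBIC);a=cv2.resize(cv2.imread("pics/top0.png")[145:330,240:500],(780,555),interpolation=cv2.INTER_CUBIC)
b=cv2.resize(b,(780,594),interpolation=cv2.INTER_CUBIC)
cv2.imwrite("pics/topc.png",a);cv2.imwrite("pics/scenec.png",b)
c=cam("top"); hsv=cv2.cvtColor(cv2.imread("pics/top0.png"),cv2.COLOR_BGR2HSV)
def blobs(lo,hi,z,box,nm):
    m=cv2.inRange(hsv,lo,hi); k=np.zeros_like(m); x0,y0,x1,y1=box; k[y0:y1,x0:x1]=m[y0:y1,x0:x1]
    for q in cv2.findContours(k,cv2.RETR_EXTERNAL,cv2.CHAIN_APPROX_NONE)[0]:
        if cv2.contourArea(q)>25:
            r=cv2.minAreaRect(q); print(nm,cv2.contourArea(q),np.round(r[0],1),np.round(r[1],1),round(r[2],1),ray(c,r[0],z).round(4), [ray(c,p,z)[:2].round(3).tolist() for p in cv2.boxPoints(r)])
blobs((9,150,120),(22,255,255),.116,(240,240,300,330),"orange")
blobs((0,150,100),(8,255,255),.116,(240,240,300,330),"red")
blobs((100,120,80),(125,255,255),.104,(320,150,500,235),"slat")
blobs((130,100,60),(155,255,255),.08,(290,270,340,325),"purple")
E
```

```text
orange 151.0 [274.  310.3] [ 9.6 19.8] 8.1 [0.4023 0.2669 0.116 ] [[0.381, 0.282], [0.427, 0.275], [0.424, 0.252], [0.377, 0.259]]
red 141.5 [258.4 308. ] [ 9.7 20.1] 13.0 [0.4086 0.3039 0.116 ] [[0.388, 0.321], [0.434, 0.309], [0.429, 0.287], [0.383, 0.298]]
slat 1050.0 [412.5 216.7] [  8.5 161.3] 85.4 [ 0.6211 -0.0751  0.104 ] [[0.62, 0.123], [0.644, -0.275], [0.623, -0.275], [0.599, 0.122]]
slat 975.5 [410.8 199.3] [  8.4 160.5] 85.6 [ 0.6642 -0.0724  0.104 ] [[0.663, 0.125], [0.686, -0.271], [0.665, -0.272], [0.642, 0.124]]
slat 570.5 [374.6 184.5] [ 8.4 91.1] 85.6 [0.7025 0.0159 0.104 ] [[0.706, 0.129], [0.72, -0.096], [0.699, -0.097], [0.685, 0.127]]
slat 220.5 [469.1 177.1] [ 7.8 40. ] 86.2 [ 0.7167 -0.2193  0.104 ] [[0.724, -0.169], [0.729, -0.269], [0.709, -0.27], [0.704, -0.17]]
slat 916.0 [407.3 164.1] [  7.5 159.5] 85.6 [ 0.7518 -0.0667  0.104 ] [[0.749, 0.131], [0.773, -0.265], [0.754, -0.266], [0.731, 0.13]]
purple 526.0 [317.6 298.4] [22.3 25.8] 82.9 [0.4258 0.1619 0.08  ] [[0.45, 0.196], [0.456, 0.133], [0.402, 0.127], [0.395, 0.191]]
```

View pics/topc.png

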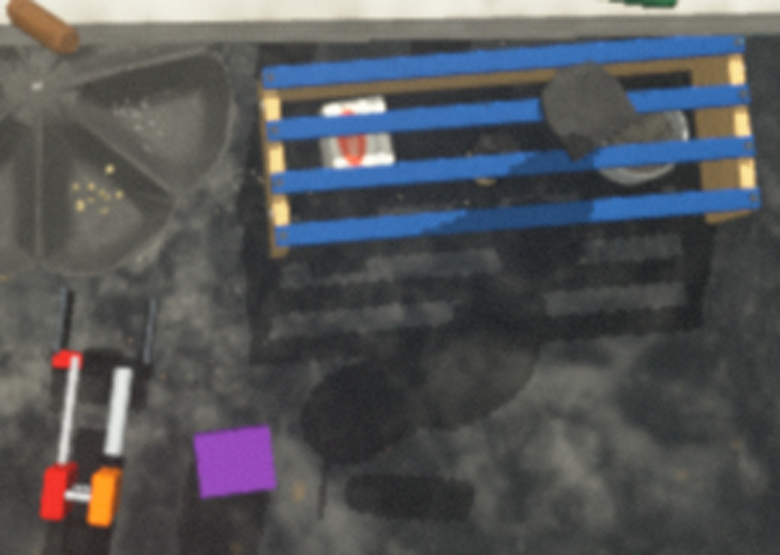

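View pics/scenec.png

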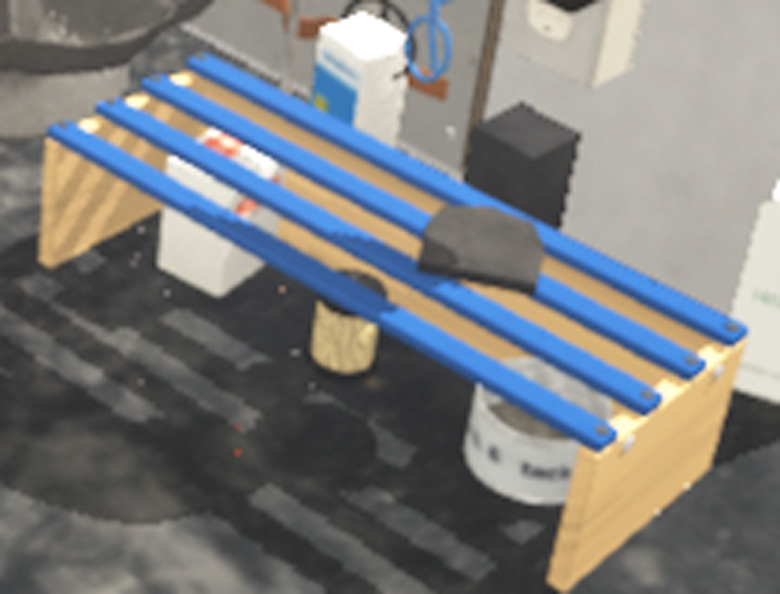

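The crop confirms it: a white carton with red print, under the left end of the slats at top (358,188). The spool is right of it at (402,202) and the tin further right. I'll move over the reacher for a wrist look.

Emit:
{"op": "move_arm", "data": {
  "targets": [
    [[100, 0, 0, 0, -1], [100, 0, 0, 0, -1], [100, 0, 0, 0, -0.83], [100, -0.038, -0.055, 0, 0], [100, -0.038, -0.055, 0, 0]]
  ]
}}

```text
time: 0.57
tool_pos: [0.2903, 0.5001, 0.2555]
tool_rot: [-0.0, 0.059, 0.998, -0.001]
contact_force: [0.5, -0.3, 0.8]
gripper_width: 1.001
grasp_force: 0.0
```

Emit:
{"op": "move_arm", "data": {
  "targets": [
    [[100, -0.038, -0.055, 0, 0], [100, -0.038, -0.055, 0, 0], [100, -0.038, -0.055, 0, 0], [100, -0.038, -0.055, 0, 0], [100, -0.038, -0.055, 0, 0]]
  ]
}}

```text
time: 0.98
tool_pos: [0.3843, 0.3208, 0.256]
tool_rot: [-0.0, 0.06, 0.998, -0.0]
contact_force: [1.1, -0.5, -0.3]
gripper_width: 1.0
grasp_force: 0.0
```

Emit:
{"op": "move_arm", "data": {
  "targets": [
    [[100, -0.038, -0.055, 0, 0], [100, 0, 0, 0, 0], [100, 0, 0, 0, 0]]
  ]
}}

```text
time: 1.23
tool_pos: [0.4034, 0.2854, 0.2561]
tool_rot: [-0.0, 0.063, 0.998, 0.0]
contact_force: [-0.0, 0.8, -0.1]
gripper_width: 0.998
grasp_force: 0.0
```

```bash
cat >> h.py <<'E'
def tool():
    s=state(); w,x,y,z=s["tool_rot"]; from scipy.spatial.transform import Rotation as Ro
    return np.array(s["tool_pos"]),Ro.from_quat([x,y,z,w]).as_matrix()
def rep(s=None):
    s=state(); p,R=tool(); print("t",round(s["time"],2),"p",p.round(4),"ty",np.degrees(np.arctan2(R[1,1],R[0,1])).round(2),"z",R[:,2].round(3),"F",np.round(s["contact_force"],1),"w",round(s["gripper_width"],4),"g",round(s["grasp_force"],1))
E
python3 - <<'E'
from h import *
rep(); c=cam("wrist"); im=shot("wrist","w1"); hsv=cv2.cvtColor(im,cv2.COLOR_RGB2HSV)
for nm,lo,hi in(("orange",(9,150,120),(22,255,255)),("red",(0,150,100),(8,255,255))):
    m=cv2.inRange(hsv,lo,hi)
    for q in cv2.findContours(m,cv2.RETR_EXTERNAL,cv2.CHAIN_APPROX_NONE)[0]:
        if cv2.contourArea(q)>200:
            a=cv2.approxPolyDP(q,3,True)[:,0]; print(nm,cv2.contourArea(q),a.tolist(),[ray(c,p,.116)[:2].round(4).tolist() for p in a])
E
```

```text
t 1.23 p [0.4034 0.2854 0.2561] ty 82.8 z [-0.  0. -1.] F [-0.   0.8 -0.1] w 0.9977 g 0.0
orange 893.0 [[517, 227], [495, 234], [516, 232], [498, 238], [489, 252], [501, 239], [520, 232], [522, 235], [500, 256], [494, 269], [487, 272], [467, 261], [497, 289], [512, 296], [499, 276], [504, 257], [528, 242], [552, 247]] [[0.4152, 0.4429], [0.4188, 0.4257], [0.4192, 0.4423], [0.4224, 0.4281], [0.4334, 0.4212], [0.4236, 0.4305], [0.4196, 0.4454], [0.4223, 0.4471], [0.438, 0.4301], [0.4488, 0.4255], [0.4508, 0.4198], [0.439, 0.4034], [0.4672, 0.4284], [0.4752, 0.4411], [0.4556, 0.4297], [0.4393, 0.4334], [0.4288, 0.4522], [0.4355, 0.4716]]
orange 455.5 [[296, 194], [284, 215], [305, 216], [305, 257], [309, 197]] [[0.3673, 0.2724], [0.3824, 0.2607], [0.3853, 0.277], [0.419, 0.2724], [0.3708, 0.2821]]
red 1369.5 [[330, 197], [331, 259], [348, 261], [353, 216], [343, 197]] [[0.3729, 0.2982], [0.4234, 0.2932], [0.4268, 0.3068], [0.39, 0.3144], [0.3741, 0.3082]]
```

View pics/w1.png

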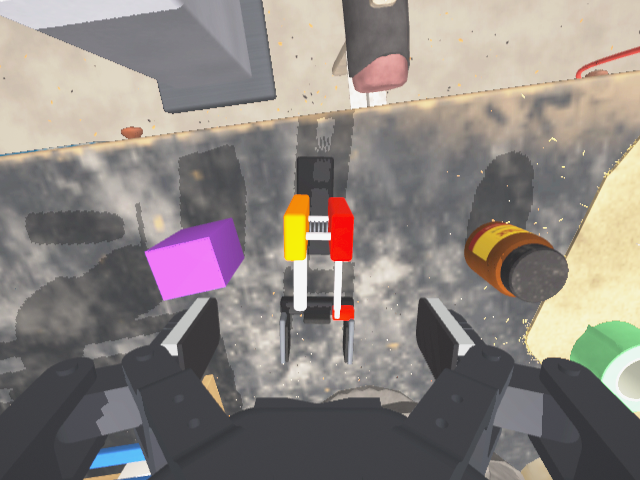

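The wrist view shows the reacher centred under the tool: orange top at (295,237), red top at (342,238), jaw tips near (284,362) and (350,362). The fingers are clear of both the purple box and the jar. Next I'll refine the yaw and work out the carton pose.

```bash
python3 - <<'E'
from h import *
c=cam("wrist"); t=cam("top")
for p in((284,362),(350,362)): print("tip",ray(c,p,.045).round(4))
for p in((284,216),(284,259),(306,259),(331,259),(352,259),(353,216)): print("hand",ray(c,p,.116).round(4))
# jaw tips in top view
for p in((262.5,241.5),(291.7,244.5)): print("tip top",ray(t,p,.045).round(4))
# carton mask in top view & scene
hsv=cv2.cvtColor(cv2.imread("pics/top0.png"),cv2.COLOR_BGR2HSV)
m=np.zeros(hsv.shape[:2],np.uint8); w=(hsv[...,2]>150)&(hsv[...,1]<70)|((hsv[...,0]<8)|(hsv[...,0]>172))&(hsv[...,1]>80)&(hsv[...,2]>120)
m[172:206,340:380]=w[172:206,340:380]*255
P=np.argwhere(m)[:,::-1]
for r in range(172,206):
    k=P[P[:,1]==r][:,0]
    if len(k): print(r,k.min(),k.max(),end="; ")
W=np.array([ray(t,p,.086)[:2] for p in P]); 
r=cv2.minAreaRect(W.astype(np.float32)*1000); print("\n",r,cv2.boxPoints(r).round(1).tolist())
s=cam("scene")
for n,p in(("car front-left bottom",(158,268)),("car near corner bottom",(219,296)),("right",(278,262))):
    print(n,ray(s,(325+p[0]*210/780,215+p[1]*160/594),0).round(4))
print("spool",ray(s,(325+343*210/780,215+372*160/594),0).round(4))
for n,p in(("riser FL",(50,268)),("riser FR",(560,590))): print(n,ray(s,(325+p[0]*210/780,215+p[1]*160/594),0).round(4))
E
```

```text
tip [0.5644 0.2272 0.045 ]
tip [0.5736 0.3022 0.045 ]
hand [0.3827 0.2617 0.116 ]
hand [0.418  0.2563 0.116 ]
hand [0.4202 0.2741 0.116 ]
hand [0.4227 0.2944 0.116 ]
hand [0.4248 0.3114 0.116 ]
hand [0.3893 0.3156 0.116 ]
tip top [0.5711 0.2984 0.045 ]
tip top [0.5619 0.2243 0.045 ]
178 359 367; 179 350 367; 180 348 367; 181 347 368; 182 347 367; 183 347 354; 189 367 367; 190 359 368; 191 350 369; 192 349 369; 193 349 369; 194 350 369; 195 350 369; 196 350 370; 197 350 370; 198 350 370; 199 350 370; 200 350 363; 
 ((694.2697143554688, 54.1470947265625), (56.28112030029297, 52.78673553466797), 5.952536582946777) [[663.5, 77.5], [669.0, 25.0], [725.0, 30.799999237060547], [719.5, 83.30000305175781]]
car front-left bottom [0.6578 0.0688 0.    ]
car near corner bottom [0.6676 0.0229 0.    ]
right [0.7252 0.0254 0.    ]
spool [ 0.6724 -0.078   0.    ]
riser FL [0.6018 0.1118 0.    ]
riser FR [ 0.6248 -0.2736  0.    ]
```

Reacher: grip at (0.404, 0.286), yaw −8°; the tip distance comes to 166.6 mm against 167 stated, which fits. Carton: centre about (0.694, 0.052), yaw about 7°. Going down to grip.

Emit:
{"op": "move_arm", "data": {
  "targets": [
    [[100, 0, 0, 0.067, 0.12], [100, 0, 0, 0.067, 0], [100, 0, 0, 0.067, 0], [85, 0, 0, 0.05, 0], [75, 0, 0, 0.019, 0]]
  ]
}}

```text
time: 1.7
tool_pos: [0.3985, 0.2866, 0.0886]
tool_rot: [-0.004, 0.066, 0.998, -0.002]
contact_force: [-1.2, -0.4, -1.5]
gripper_width: 0.758
grasp_force: 0.0
```

Emit:
{"op": "move_arm", "data": {
  "targets": [
    [[70, 0, 0, 0, 0], [70, 0, 0, 0, 0], [68, 0, 0, 0, 0], [68, 0, 0, 0, 0]]
  ]
}}

```text
time: 2.03
tool_pos: [0.4042, 0.2882, 0.0971]
tool_rot: [0.002, 0.067, 0.998, 0.001]
contact_force: [0.1, -1.2, 0.9]
gripper_width: 0.676
grasp_force: 0.3
```

Emit:
{"op": "move_arm", "data": {
  "targets": [
    [[67, 0, 0, 0, 0], [67, 0, 0, 0, 0], [66, 0, 0, 0, 0], [66, 0, 0, 0, 0]]
  ]
}}

```text
time: 2.37
tool_pos: [0.4035, 0.2871, 0.0954]
tool_rot: [0.001, 0.067, 0.998, 0.0]
contact_force: [0.2, -1.7, 3.2]
gripper_width: 0.656
grasp_force: 1.9
```

Emit:
{"op": "move_arm", "data": {
  "targets": [
    [[65, 0, 0, 0, 0], [65, 0, 0, 0, 0], [65, 0, 0, 0, 0]]
  ]
}}

```text
time: 2.62
tool_pos: [0.4035, 0.2868, 0.0955]
tool_rot: [0.001, 0.067, 0.998, -0.0]
contact_force: [-0.4, -3.9, 6.4]
gripper_width: 0.654
grasp_force: 14.0
```

Emit:
{"op": "move_arm", "data": {
  "targets": [
    [[64, 0, 0, 0, 0], [64, 0, 0, 0, 0], [64, 0, 0, 0, 0]]
  ]
}}

```text
time: 2.87
tool_pos: [0.4034, 0.2866, 0.0957]
tool_rot: [0.001, 0.067, 0.998, -0.001]
contact_force: [-1.9, -4.9, 7.6]
gripper_width: 0.644
grasp_force: 14.8
```

Emit:
{"op": "move_arm", "data": {
  "targets": [
    [[65, 0, 0, -0.01, 0], [65, 0, 0, -0.03, 0], [65, 0, 0, -0.05, 0], [65, 0, 0, -0.06, 0], [65, 0, 0, -0.04, 0]]
  ]
}}

```text
time: 3.28
tool_pos: [0.4025, 0.2875, 0.2103]
tool_rot: [0.0, 0.067, 0.998, 0.001]
contact_force: [0.6, 0.8, -2.1]
gripper_width: 0.652
grasp_force: 12.0
```

Emit:
{"op": "move_arm", "data": {
  "targets": [
    [[65, 0, 0, 0, 0], [65, 0, 0, 0, 0]]
  ]
}}

```text
time: 3.45
tool_pos: [0.4029, 0.2876, 0.2091]
tool_rot: [0.001, 0.067, 0.998, 0.001]
contact_force: [-0.8, 0.2, -4.1]
gripper_width: 0.651
grasp_force: 12.1
```

```bash
python3 - <<'E'
from h import *
rep(); shot("scene","s2")
a=cv2.imread("pics/s2.png")[160:380,150:450]; cv2.imwrite("pics/s2c.png",cv2.resize(a,(780,572)))
E
```

```text
t 3.45 p [0.4029 0.2876 0.2091] ty 82.33 z [ 0.002  0.002 -1.   ] F [-0.8  0.2 -4.1] w 0.6506 g 12.1
```

View pics/s2c.png

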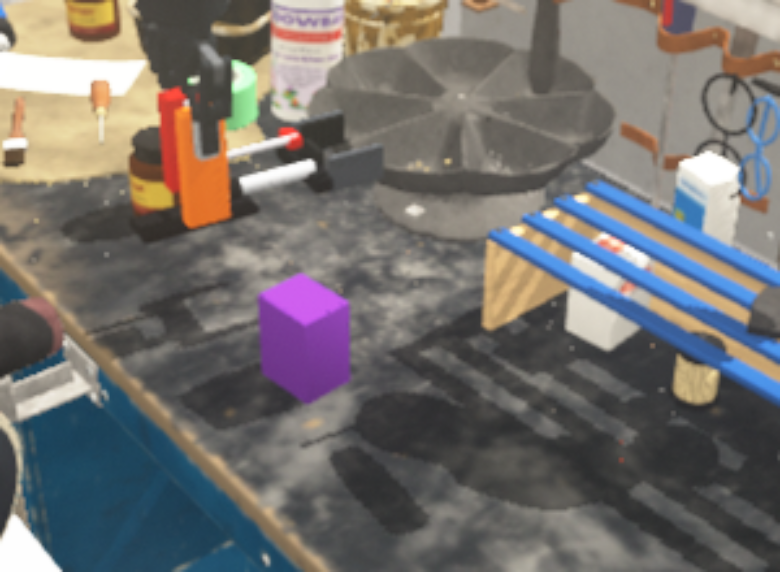

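The reacher hangs level in the gripper, at about (200,150) in the crop, clear of the purple box at (305,335). Carrying it over to the riser mouth, in line with the carton.

Emit:
{"op": "move_arm", "data": {
  "targets": [
    [[65, -0.005, -0.02, 0, 0], [65, -0.01, -0.045, 0, 0], [65, -0.012, -0.055, 0, 0], [65, -0.012, -0.055, 0, 0], [65, -0.012, -0.055, 0, 0]]
  ]
}}

```text
time: 3.92
tool_pos: [0.4127, 0.1443, 0.2051]
tool_rot: [-0.003, 0.067, 0.998, -0.001]
contact_force: [-0.0, -0.1, -3.4]
gripper_width: 0.648
grasp_force: 12.1
```

Emit:
{"op": "move_arm", "data": {
  "targets": [
    [[65, -0.012, -0.055, 0, 0], [65, -0.012, -0.055, 0, 0], [65, -0.012, -0.055, 0, 0], [65, -0.008, -0.034, 0, -0.3], [65, -0.008, -0.01, 0, -0.6]]
  ]
}}

```text
time: 4.33
tool_pos: [0.427, 0.0148, 0.2052]
tool_rot: [-0.003, 0.021, 1.0, -0.0]
contact_force: [1.2, -0.3, -2.8]
gripper_width: 0.654
grasp_force: 12.0
```

Emit:
{"op": "move_arm", "data": {
  "targets": [
    [[65, 0, 0, 0, -0.6], [65, 0, 0, 0, -0.6], [65, 0, 0, 0, -0.35], [65, 0, 0, 0, 0], [65, 0, 0, 0, 0]]
  ]
}}

```text
time: 4.75
tool_pos: [0.4276, 0.0177, 0.206]
tool_rot: [-0.002, -0.061, 0.998, 0.0]
contact_force: [-0.7, -0.2, -3.3]
gripper_width: 0.651
grasp_force: 12.0
```

```bash
python3 - <<'E'
from h import *
rep(); c=cam("wrist"); shot("wrist","w3"); shot("top","t3")
a=cv2.imread("pics/t3.png")[150:330,250:450]; b=cv2.imread("pics/w3.png")
cv2.imwrite("pics/c3.png",np.hstack([cv2.resize(a,(400,360)),cv2.resize(b,(400,300)).copy() if 0 else cv2.copyMakeBorder(cv2.resize(b,(400,300)),0,60,0,0,0)]))
E
```

```text
t 4.75 p [0.4276 0.0177 0.206 ] ty 96.94 z [-0.004  0.    -1.   ] F [-0.7 -0.2 -3.3] w 0.6511 g 12.0
```

View pics/c3.png

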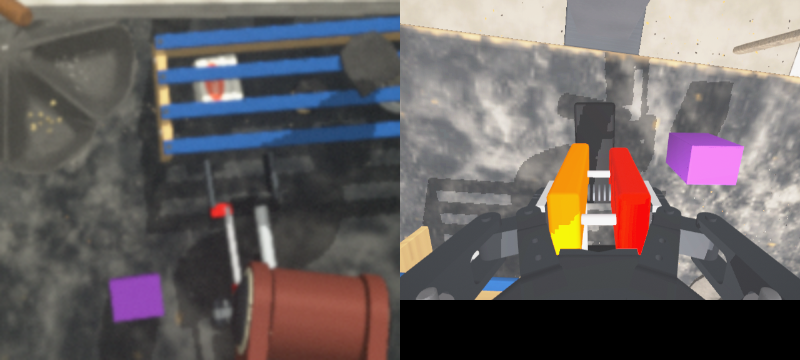

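The jaws point at the carton and stop short of the front slat: tips at crop (208,157) and (268,155), slat edge about (270,138). I'll lower in front of the mouth, backing off 10 mm first.

Emit:
{"op": "move_arm", "data": {
  "targets": [
    [[65, 0.017, 0, 0.01, 0], [65, 0, 0, 0.04, 0], [65, 0, 0, 0.05, 0], [65, 0, 0, 0.04, 0], [65, 0, 0, 0.02, 0]]
  ]
}}

```text
time: 5.27
tool_pos: [0.4162, 0.017, 0.1084]
tool_rot: [-0.003, -0.061, 0.998, 0.001]
contact_force: [-0.9, -0.6, -3.9]
gripper_width: 0.649
grasp_force: 12.0
```

Emit:
{"op": "move_arm", "data": {
  "targets": [
    [[65, 0, 0, 0.008, 0], [65, 0, 0, 0, 0], [65, 0, 0, 0, 0]]
  ]
}}

```text
time: 5.52
tool_pos: [0.4192, 0.0166, 0.1081]
tool_rot: [0.0, -0.061, 0.998, -0.0]
contact_force: [0.2, -0.5, -2.3]
gripper_width: 0.655
grasp_force: 12.0
```

```bash
python3 - <<'E'
from h import *
rep(); shot("scene","s4"); shot("top","t4")
a=cv2.imread("pics/t4.png")[150:250,320:420]; b=cv2.imread("pics/s4.png")[210:350,280:450]
cv2.imwrite("pics/c4.png",np.hstack([cv2.resize(a,(400,400),interpolation=2),cv2.copyMakeBorder(cv2.resize(b,(400,329),interpolation=2),0,71,0,0,0)]))
E
```

```text
t 5.52 p [0.4192 0.0166 0.1081] ty 97.02 z [ 0.001 -0.    -1.   ] F [ 0.2 -0.5 -2.3] w 0.6552 g 12.0
```

View pics/c4.png

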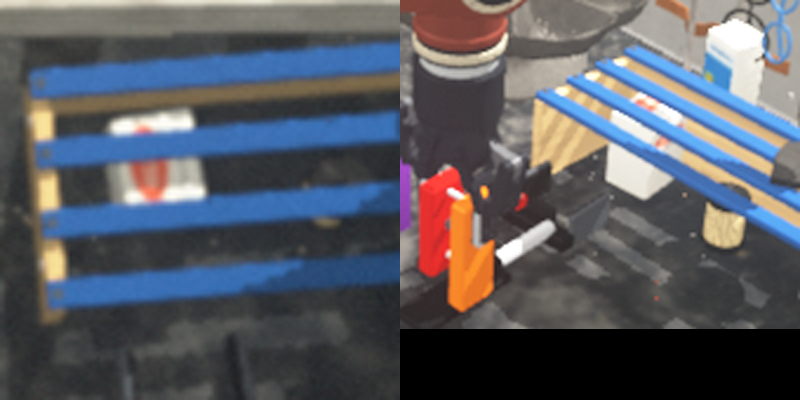

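Jaw tips show at about (352,237) and (379,234) in the top view, with the carton's top face behind them. I'll check their lateral alignment by rays.

```bash
python3 - <<'E'
from h import *
t=cam("top"); p,R=tool(); fx=-R[:2,0]; ly=R[:2,1]*1; print(fx,ly)
f=lambda u,v:(320+u/4,150+v/4)
for n,q,z in(("tipL",f(127,349),.058),("tipR",f(236,335),.058),("cLB",f(106,118),.086),("cRB",f(193,110),.086),("cRF",f(206,196),.086),("cLF",f(119,203),.086)):
    X=ray(t,q,z)[:2]; d=X-p[:2]; print(n,X.round(4),"ahead",(d@fx).round(4),"left",(d@ly).round(4))
E
```

```text
[0.9924996  0.12221617] [-0.12221459  0.99250343]
tipL [0.5764 0.0716] ahead 0.1621 left 0.0355
tipR [0.5839 0.0021] ahead 0.161 left -0.0344
cLB [0.7193 0.0834] ahead 0.3053 left 0.0298
cRB [0.7234 0.0289] ahead 0.3027 left -0.0249
cRF [0.6692 0.0223] ahead 0.2481 left -0.0248
cLF [0.6658 0.0766] ahead 0.2514 left 0.0296
```

Emit:
{"op": "move_arm", "data": {
  "targets": [
    [[65, -0.01, 0.004, 0.006, 0], [65, -0.03, 0, 0.006, 0], [65, -0.035, 0, 0, 0], [65, -0.035, 0, 0, 0], [65, -0.03, 0, 0, 0]]
  ]
}}

```text
time: 6.03
tool_pos: [0.5041, 0.0296, 0.101]
tool_rot: [0.001, -0.061, 0.998, -0.0]
contact_force: [-0.1, -0.8, -1.7]
gripper_width: 0.648
grasp_force: 12.0
```

Emit:
{"op": "move_arm", "data": {
  "targets": [
    [[65, -0.02, 0, 0, 0], [65, -0.012, 0, 0, 0], [65, 0, 0, 0, 0], [65, 0, 0, 0, 0]]
  ]
}}

```text
time: 6.37
tool_pos: [0.521, 0.0318, 0.1004]
tool_rot: [-0.0, -0.061, 0.998, -0.0]
contact_force: [-0.1, -0.0, -3.1]
gripper_width: 0.649
grasp_force: 12.0
```

```bash
python3 - <<'E'
from h import *
rep()
E
```

```text
t 6.37 p [0.521  0.0318 0.1004] ty 97.03 z [-0. -0. -1.] F [-0.1 -0.  -3.1] w 0.649 g 12.0
```

Emit:
{"op": "move_arm", "data": {
  "targets": [
    [[65, -0.007, 0, 0, 0], [65, -0.007, 0, 0, 0], [65, -0.006, 0, 0, 0], [65, 0, 0, 0, 0], [65, 0, 0, 0, 0]]
  ]
}}

```text
time: 6.78
tool_pos: [0.5329, 0.0331, 0.1004]
tool_rot: [0.0, -0.061, 0.998, -0.0]
contact_force: [0.7, -0.2, -2.0]
gripper_width: 0.653
grasp_force: 12.0
```

Emit:
{"op": "move_arm", "data": {
  "targets": [
    [[65, -0.003, 0, 0, 0], [65, -0.003, 0, 0, 0], [65, 0, 0, 0, 0], [65, 0, 0, 0, 0]]
  ]
}}

```text
time: 7.12
tool_pos: [0.5365, 0.0336, 0.1003]
tool_rot: [0.0, -0.061, 0.998, -0.0]
contact_force: [0.3, 0.1, -3.6]
gripper_width: 0.649
grasp_force: 12.0
```

```bash
python3 - <<'E'
from h import *
rep(); shot("scene","s5"); t=grab_frame("top"); cv2.imwrite("pics/t5.png",t[:,:,::-1])
a=t[150:250,320:420,::-1]; b=cv2.imread("pics/s5.png")[210:350,280:450]
cv2.imwrite("pics/c5.png",np.hstack([cv2.resize(a,(400,400),interpolation=2),cv2.copyMakeBorder(cv2.resize(b,(400,329),interpolation=2),0,71,0,0,0)]))
E
```

```text
t 7.12 p [0.5365 0.0336 0.1003] ty 97.02 z [ 0. -0. -1.] F [ 0.3  0.1 -3.6] w 0.6492 g 12.0
```

View pics/c5.png

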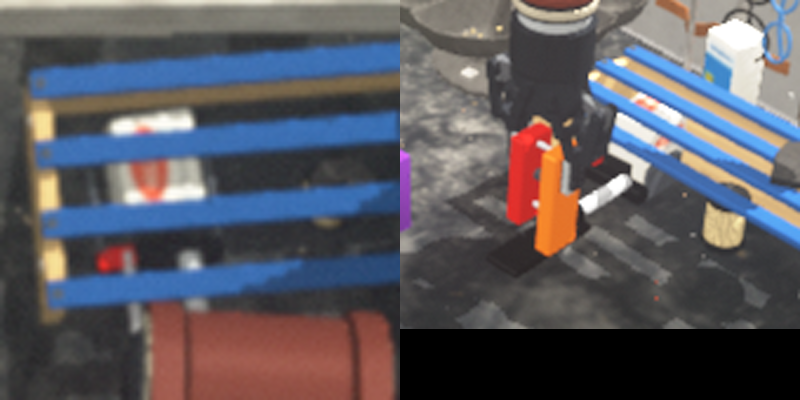

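The jaws now straddle the carton, which hasn't moved (top face still at crop (155,155)). The carton and spool are undisturbed, and there is no nose contact yet. Feeling forward in small steps.

Emit:
{"op": "move_arm", "data": {
  "targets": [
    [[65, -0.002, 0, 0, 0], [65, -0.002, 0, 0, 0], [65, 0, 0, 0, 0]]
  ]
}}

```text
time: 7.47
tool_pos: [0.539, 0.0339, 0.1004]
tool_rot: [0.0, -0.061, 0.998, -0.0]
contact_force: [-0.0, 0.0, -3.2]
gripper_width: 0.65
grasp_force: 12.0
```

Emit:
{"op": "move_arm", "data": {
  "targets": [
    [[65, -0.002, 0, 0, 0], [65, 0, 0, 0, 0], [65, 0, 0, 0, 0]]
  ]
}}

```text
time: 7.72
tool_pos: [0.54, 0.034, 0.1003]
tool_rot: [-0.0, -0.061, 0.998, 0.0]
contact_force: [-0.2, -0.9, -3.3]
gripper_width: 0.645
grasp_force: 12.0
```

Emit:
{"op": "move_arm", "data": {
  "targets": [
    [[65, -0.002, 0, 0, 0], [65, 0, 0, 0, 0], [65, 0, 0, 0, 0]]
  ]
}}

```text
time: 7.97
tool_pos: [0.5412, 0.0341, 0.1003]
tool_rot: [0.0, -0.061, 0.998, -0.0]
contact_force: [-0.5, 0.1, -3.6]
gripper_width: 0.652
grasp_force: 12.0
```

Emit:
{"op": "move_arm", "data": {
  "targets": [
    [[65, -0.002, 0, 0, 0], [65, 0, 0, 0, 0], [65, 0, 0, 0, 0]]
  ]
}}

```text
time: 8.22
tool_pos: [0.5424, 0.0343, 0.1003]
tool_rot: [0.0, -0.061, 0.998, -0.0]
contact_force: [0.6, -0.5, -2.6]
gripper_width: 0.648
grasp_force: 12.0
```

Emit:
{"op": "move_arm", "data": {
  "targets": [
    [[65, -0.002, 0, 0, 0], [65, 0, 0, 0, 0], [65, 0, 0, 0, 0]]
  ]
}}

```text
time: 8.47
tool_pos: [0.5435, 0.0344, 0.1002]
tool_rot: [-0.0, -0.061, 0.998, 0.0]
contact_force: [0.1, -0.3, -3.5]
gripper_width: 0.652
grasp_force: 12.0
```

```bash
python3 - <<'E'
from h import *
rep(); t=grab_frame("top"); cv2.imwrite("pics/t6.png",t[:,:,::-1])
for n in("t4","t5","t6"):
    h=cv2.cvtColor(cv2.imread(f"pics/{n}.png"),cv2.COLOR_BGR2HSV)[174:202,342:376]
    m=((h[...,0]<8)|(h[...,0]>170))&(h[...,1]>80)&(h[...,2]>90); k=(h[...,2]>140)&(h[...,1]<60)
    print(n,np.argwhere(m).mean(0).round(2),m.sum(),np.argwhere(k).mean(0).round(2),k.sum())
rep()
E
```

```text
t 8.47 p [0.5435 0.0344 0.1002] ty 97.02 z [-0. -0. -1.] F [ 0.1 -0.3 -3.5] w 0.6524 g 12.0
t4 [19.66 15.22] 67 [15.47 17.73] 235
t5 [19.79 15.28] 67 [15.46 17.79] 233
t6 [19.76 15.24] 68 [15.54 17.78] 234
t 8.52 p [0.5435 0.0345 0.1002] ty 97.02 z [-0.  0. -1.] F [ 0.4  1.  -2.5] w 0.6521 g 12.0
```

Not touching yet, and the carton hasn't moved. Continuing.

Emit:
{"op": "move_arm", "data": {
  "targets": [
    [[65, -0.002, 0, 0, 0], [65, 0, 0, 0, 0], [65, 0, 0, 0, 0]]
  ]
}}

```text
time: 8.77
tool_pos: [0.5441, 0.0346, 0.1002]
tool_rot: [-0.001, -0.061, 0.998, 0.0]
contact_force: [-5.0, -0.9, -0.6]
gripper_width: 0.65
grasp_force: 12.0
```

Emit:
{"op": "move_arm", "data": {
  "targets": [
    [[65, -0.002, 0, 0, 0], [65, 0, 0, 0, 0], [65, 0, 0, 0, 0]]
  ]
}}

```text
time: 9.02
tool_pos: [0.5455, 0.0349, 0.1]
tool_rot: [-0.001, -0.061, 0.998, 0.0]
contact_force: [-5.0, -0.1, -0.9]
gripper_width: 0.651
grasp_force: 11.6
```

Emit:
{"op": "move_arm", "data": {
  "targets": [
    [[65, -0.002, 0, 0, 0], [65, 0, 0, 0, 0], [65, 0, 0, 0, 0]]
  ]
}}

```text
time: 9.27
tool_pos: [0.5469, 0.0349, 0.1]
tool_rot: [-0.0, -0.061, 0.998, 0.0]
contact_force: [-4.7, 0.5, -2.3]
gripper_width: 0.651
grasp_force: 11.6
```

The nose bears on the carton with about 5 N. Now squeezing gradually.

Emit:
{"op": "move_arm", "data": {
  "targets": [
    [[62, 0, 0, 0, 0], [59, 0, 0, 0, 0], [57, 0, 0, 0, 0], [55, 0, 0, 0, 0], [54, 0, 0, 0, 0]]
  ]
}}

```text
time: 9.68
tool_pos: [0.5473, 0.0347, 0.1004]
tool_rot: [0.0, -0.061, 0.998, -0.0]
contact_force: [-1.5, -2.4, -2.6]
gripper_width: 0.545
grasp_force: 14.6
```

Emit:
{"op": "move_arm", "data": {
  "targets": [
    [[53, 0, 0, 0, 0], [52.5, 0, 0, 0, 0], [52, 0, 0, 0, 0], [52, 0, 0, 0, 0]]
  ]
}}

```text
time: 10.02
tool_pos: [0.5474, 0.0347, 0.1005]
tool_rot: [0.0, -0.061, 0.998, -0.0]
contact_force: [-2.1, -3.4, -2.6]
gripper_width: 0.523
grasp_force: 15.3
```

Emit:
{"op": "move_arm", "data": {
  "targets": [
    [[51.5, 0, 0, 0, 0], [51, 0, 0, 0, 0], [51, 0, 0, 0, 0], [51, 0, 0, 0, 0]]
  ]
}}

```text
time: 10.35
tool_pos: [0.5474, 0.0347, 0.1005]
tool_rot: [0.0, -0.061, 0.998, -0.0]
contact_force: [-1.7, -3.4, -2.5]
gripper_width: 0.514
grasp_force: 16.0
```

Emit:
{"op": "move_arm", "data": {
  "targets": [
    [[50.5, 0, 0, 0, 0], [50.5, 0, 0, 0, 0], [50.5, 0, 0, 0, 0]]
  ]
}}

```text
time: 10.6
tool_pos: [0.5474, 0.0347, 0.1005]
tool_rot: [0.0, -0.061, 0.998, -0.0]
contact_force: [-1.8, -4.3, -0.9]
gripper_width: 0.511
grasp_force: 16.3
```

Emit:
{"op": "move_arm", "data": {
  "targets": [
    [[50, 0, 0, 0, 0], [50, 0, 0, 0, 0], [50, 0, 0, 0, 0]]
  ]
}}

```text
time: 10.85
tool_pos: [0.5474, 0.0348, 0.1005]
tool_rot: [0.0, -0.061, 0.998, -0.0]
contact_force: [-1.7, -4.5, -1.7]
gripper_width: 0.506
grasp_force: 16.6
```

Emit:
{"op": "move_arm", "data": {
  "targets": [
    [[49.6, 0, 0, 0, 0], [49.6, 0, 0, 0, 0], [49.6, 0, 0, 0, 0]]
  ]
}}

```text
time: 11.1
tool_pos: [0.5474, 0.0348, 0.1005]
tool_rot: [0.0, -0.061, 0.998, -0.0]
contact_force: [-0.0, -4.1, -2.3]
gripper_width: 0.502
grasp_force: 16.7
```

Emit:
{"op": "move_arm", "data": {
  "targets": [
    [[49.2, 0, 0, 0, 0], [49.2, 0, 0, 0, 0], [49.2, 0, 0, 0, 0]]
  ]
}}

```text
time: 11.35
tool_pos: [0.5473, 0.0349, 0.1004]
tool_rot: [0.0, -0.061, 0.998, -0.0]
contact_force: [-0.4, -4.8, -0.9]
gripper_width: 0.499
grasp_force: 16.9
```

Emit:
{"op": "move_arm", "data": {
  "targets": [
    [[48.8, 0, 0, 0, 0], [48.8, 0, 0, 0, 0], [48.8, 0, 0, 0, 0]]
  ]
}}

```text
time: 11.6
tool_pos: [0.5473, 0.0349, 0.1004]
tool_rot: [0.0, -0.061, 0.998, -0.0]
contact_force: [-0.4, -4.2, -1.3]
gripper_width: 0.494
grasp_force: 17.3
```

Emit:
{"op": "move_arm", "data": {
  "targets": [
    [[48.5, 0, 0, 0, 0], [48.5, 0, 0, 0, 0], [48.5, 0, 0, 0, 0]]
  ]
}}

```text
time: 11.85
tool_pos: [0.5473, 0.0349, 0.1004]
tool_rot: [0.0, -0.061, 0.998, -0.0]
contact_force: [0.4, -4.7, -1.7]
gripper_width: 0.49
grasp_force: 20.6
```

Emit:
{"op": "move_arm", "data": {
  "targets": [
    [[48.4, 0, 0, 0, 0], [48.4, 0, 0, 0, 0], [48.4, 0, 0, 0, 0]]
  ]
}}

```text
time: 12.1
tool_pos: [0.5473, 0.0349, 0.1004]
tool_rot: [0.0, -0.061, 0.998, 0.0]
contact_force: [0.2, -4.2, -1.7]
gripper_width: 0.486
grasp_force: 21.4
```

Holding at 21.4 N, so about 7 N on the carton. Drawing out gently.

Emit:
{"op": "move_arm", "data": {
  "targets": [
    [[48.4, 0.004, 0, 0, 0], [48.4, 0.006, 0, 0, 0], [48.4, 0.008, 0, 0, 0], [48.4, 0.008, 0, 0, 0]]
  ]
}}

```text
time: 12.43
tool_pos: [0.5312, 0.0334, 0.1002]
tool_rot: [0.0, -0.062, 0.998, 0.0]
contact_force: [3.2, -0.7, -1.7]
gripper_width: 0.488
grasp_force: 16.8
```

```bash
python3 - <<'E'
from h import *
rep(); t=grab_frame("top"); cv2.imwrite("pics/t7.png",t[:,:,::-1])
for n in("t6","t7"):
    h=cv2.cvtColor(cv2.imread(f"pics/{n}.png"),cv2.COLOR_BGR2HSV)[174:202,342:376]
    m=((h[...,0]<8)|(h[...,0]>170))&(h[...,1]>80)&(h[...,2]>90); k=(h[...,2]>140)&(h[...,1]<60)
    print(n,np.argwhere(m).mean(0).round(2),m.sum(),np.argwhere(k).mean(0).round(2),k.sum(),np.argwhere(k).min(0),np.argwhere(k).max(0))
c=cv2.imread("pics/w1.png"); w=None
E
```

```text
t 12.43 p [0.5312 0.0334 0.1002] ty 97.06 z [ 0.     0.001 -1.   ] F [ 3.2 -0.7 -1.7] w 0.4875 g 16.8
t6 [19.76 15.24] 68 [15.54 17.78] 234 [3 5] [26 29]
t7 [18.55 14.16] 67 [15.19 17.08] 247 [2 5] [26 28]
```

The carton slipped in the jaws: its print hasn't moved outward, and the clamp fell off once the side friction was relieved. I'll ease off, go back to nose contact, and squeeze again centred.

Emit:
{"op": "move_arm", "data": {
  "targets": [
    [[50, 0, 0, 0, 0], [51, 0, 0, 0, 0], [51, -0.008, 0, 0, 0], [51, -0.008, 0, 0, 0], [51, -0.006, 0, 0, 0]]
  ]
}}

```text
time: 12.9
tool_pos: [0.5453, 0.0348, 0.1002]
tool_rot: [-0.0, -0.061, 0.998, 0.0]
contact_force: [-0.6, 0.7, -2.6]
gripper_width: 0.505
grasp_force: 14.4
```

Emit:
{"op": "move_arm", "data": {
  "targets": [
    [[51, -0.003, 0, 0, 0], [51, 0, 0, 0, 0], [51, 0, 0, 0, 0]]
  ]
}}

```text
time: 13.15
tool_pos: [0.5466, 0.0349, 0.1]
tool_rot: [-0.0, -0.061, 0.998, 0.0]
contact_force: [-0.4, -0.0, -2.8]
gripper_width: 0.511
grasp_force: 14.4
```

Emit:
{"op": "move_arm", "data": {
  "targets": [
    [[51, -0.002, 0, 0, 0], [51, 0, 0, 0, 0], [51, 0, 0, 0, 0]]
  ]
}}

```text
time: 13.4
tool_pos: [0.5469, 0.0349, 0.1]
tool_rot: [-0.001, -0.061, 0.998, 0.0]
contact_force: [-4.6, -1.2, -1.6]
gripper_width: 0.51
grasp_force: 14.5
```

Emit:
{"op": "move_arm", "data": {
  "targets": [
    [[50, 0, 0, 0, 0], [49, 0, 0, 0, 0], [48.4, 0, 0, 0, 0], [48.4, 0, 0, 0, 0]]
  ]
}}

```text
time: 13.73
tool_pos: [0.5475, 0.0351, 0.1001]
tool_rot: [-0.0, -0.061, 0.998, 0.0]
contact_force: [-3.9, 0.5, -2.3]
gripper_width: 0.488
grasp_force: 18.5
```

Emit:
{"op": "move_arm", "data": {
  "targets": [
    [[48.1, 0, 0, 0, 0], [48.1, 0, 0, 0, 0], [48.1, 0, 0, 0, 0]]
  ]
}}

```text
time: 13.98
tool_pos: [0.5476, 0.0351, 0.1002]
tool_rot: [-0.0, -0.061, 0.998, 0.0]
contact_force: [-3.7, 0.1, -2.7]
gripper_width: 0.482
grasp_force: 21.7
```

Emit:
{"op": "move_arm", "data": {
  "targets": [
    [[48, 0, 0, 0, 0], [48, 0, 0, 0, 0], [48, 0, 0, 0, 0]]
  ]
}}

```text
time: 14.23
tool_pos: [0.5477, 0.0351, 0.1002]
tool_rot: [-0.0, -0.061, 0.998, 0.0]
contact_force: [-4.0, 1.0, -3.1]
gripper_width: 0.479
grasp_force: 23.0
```

Emit:
{"op": "move_arm", "data": {
  "targets": [
    [[48, 0.003, 0, 0, 0], [48, 0.003, 0, 0, 0], [48, 0.004, 0, 0, 0], [48, 0.004, 0, 0, 0]]
  ]
}}

```text
time: 14.57
tool_pos: [0.5397, 0.0338, 0.1004]
tool_rot: [0.001, -0.061, 0.998, -0.0]
contact_force: [1.7, -0.3, -5.7]
gripper_width: 0.485
grasp_force: 22.9
```

Emit:
{"op": "move_arm", "data": {
  "targets": [
    [[48, 0.006, 0, 0, 0], [48, 0.008, 0, 0, 0], [48, 0.008, 0, 0, 0], [48, 0.008, 0, 0, 0]]
  ]
}}

```text
time: 14.9
tool_pos: [0.5212, 0.0317, 0.1005]
tool_rot: [0.0, -0.061, 0.998, -0.0]
contact_force: [1.7, 0.3, -6.0]
gripper_width: 0.487
grasp_force: 22.9
```

```bash
python3 - <<'E'
from h import *
rep(); t=grab_frame("top"); cv2.imwrite("pics/t8.png",t[:,:,::-1])
for n in("t6","t7","t8"):
    h=cv2.cvtColor(cv2.imread(f"pics/{n}.png"),cv2.COLOR_BGR2HSV)[174:225,342:376]
    k=(h[...,2]>140)&(h[...,1]<60); print(n,k[:,12:20].sum(1))
E
```

```text
t 14.9 p [0.5212 0.0317 0.1005] ty 97.02 z [ 0.001 -0.    -1.   ] F [ 1.7  0.3 -6. ] w 0.4867 g 22.9
t6 [0 0 0 0 3 8 8 6 4 0 0 0 0 0 0 0 0 0 0 0 0 0 0 0 2 3 8 0 0 0 0 0 0 0 0 0 0
 0 0 0 0 0 0 0 0 0 0 0 0 0 0]
t7 [0 0 0 4 8 8 5 5 4 0 0 0 0 0 0 0 1 1 1 1 1 1 1 2 4 6 8 0 0 0 0 0 0 0 0 0 0
 0 0 0 0 1 1 0 0 0 0 0 0 0 0]
t8 [0 0 0 0 0 0 0 0 0 0 0 0 0 0 0 0 4 2 2 1 1 0 0 0 0 0 2 0 0 0 0 0 0 0 4 4 8
 8 7 2 0 0 0 0 0 0 0 0 0 0 0]
```

The carton is coming along and the grip holds at 22.9 N. Drawing the rest of the way.

Emit:
{"op": "move_arm", "data": {
  "targets": [
    [[48, 0.01, 0, 0, 0], [48, 0.015, 0, 0, 0], [48, 0.018, 0, 0, 0], [48, 0.018, 0, 0, 0], [48, 0.018, 0, 0, 0]]
  ]
}}

```text
time: 15.37
tool_pos: [0.4739, 0.0259, 0.1006]
tool_rot: [0.001, -0.061, 0.998, -0.0]
contact_force: [1.1, 1.5, -4.0]
gripper_width: 0.49
grasp_force: 22.9
```

Emit:
{"op": "move_arm", "data": {
  "targets": [
    [[48, 0.018, 0, 0, 0], [48, 0.018, 0, 0, 0], [48, 0.018, 0, 0, 0], [48, 0.018, 0, 0, 0], [48, 0.018, 0, 0, 0]]
  ]
}}

```text
time: 15.78
tool_pos: [0.4203, 0.0193, 0.1006]
tool_rot: [0.001, -0.061, 0.998, -0.0]
contact_force: [1.7, 0.1, -4.2]
gripper_width: 0.485
grasp_force: 22.9
```

Emit:
{"op": "move_arm", "data": {
  "targets": [
    [[48, 0.018, 0, 0, 0], [48, 0.012, 0, 0, 0], [48, 0.006, 0, 0, 0], [48, 0, 0, 0, 0], [48, 0, 0, 0, 0]]
  ]
}}

```text
time: 16.2
tool_pos: [0.3987, 0.0165, 0.1007]
tool_rot: [-0.001, -0.061, 0.998, -0.0]
contact_force: [-6.3, -1.1, 3.4]
gripper_width: 0.485
grasp_force: 23.1
```

```bash
python3 - <<'E'
from h import *
rep(); shot("scene","s9"); t=grab_frame("top"); cv2.imwrite("pics/t9.png",t[:,:,::-1])
a=t[150:350,280:480,::-1]; b=cv2.imread("pics/s9.png")[210:380,230:435]
cv2.imwrite("pics/c9.png",np.hstack([cv2.resize(a,(400,400),interpolation=2),cv2.copyMakeBorder(cv2.resize(b,(400,332),interpolation=2),0,68,0,0,0)]))
E
```

```text
t 16.2 p [0.3987 0.0165 0.1007] ty 97.03 z [-0.002 -0.    -1.   ] F [-6.3 -1.1  3.4] w 0.4845 g 23.1
```

View pics/c9.png

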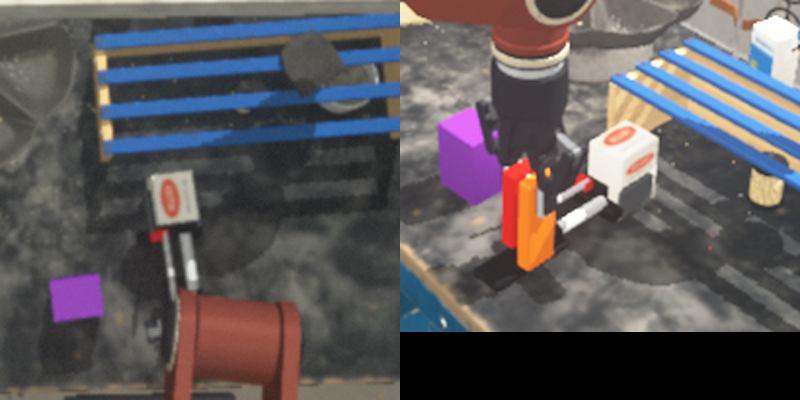

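The carton stands upright on the bench, fully in front of the riser and upright in the jaws (top-view crop (173,200), slat front edge at row 150). The spool, tin and purple box are undisturbed. Drawing 8 mm further, then releasing the carton and setting the reacher down.

Emit:
{"op": "move_arm", "data": {
  "targets": [
    [[48, 0.006, 0, 0, 0], [48, 0.007, 0, 0, 0], [48, 0, 0, 0, 0], [48, 0, 0, 0, 0]]
  ]
}}

```text
time: 16.63
tool_pos: [0.3917, 0.0157, 0.1005]
tool_rot: [0.0, -0.061, 0.998, -0.0]
contact_force: [-0.8, 0.5, -2.3]
gripper_width: 0.487
grasp_force: 22.9
```

Emit:
{"op": "move_arm", "data": {
  "targets": [
    [[50, 0, 0, 0, 0], [53, 0, 0, 0, 0], [57, 0, 0, 0, 0], [60, 0, 0, 0, 0], [62, 0, 0, 0, 0]]
  ]
}}

```text
time: 17.05
tool_pos: [0.3916, 0.0157, 0.1002]
tool_rot: [-0.0, -0.061, 0.998, -0.0]
contact_force: [0.3, 0.0, -2.9]
gripper_width: 0.622
grasp_force: 12.5
```

Emit:
{"op": "move_arm", "data": {
  "targets": [
    [[62, 0.003, 0, 0, 0], [62, 0.003, 0, 0, 0], [62, 0, 0, 0.003, 0], [62, 0, 0, 0, 0], [62, 0, 0, 0, 0]]
  ]
}}

```text
time: 17.47
tool_pos: [0.388, 0.0153, 0.0983]
tool_rot: [-0.0, -0.061, 0.998, 0.0]
contact_force: [-1.0, 0.2, -2.8]
gripper_width: 0.621
grasp_force: 12.5
```

Emit:
{"op": "move_arm", "data": {
  "targets": [
    [[63, 0, 0, 0.002, 0], [63, 0, 0, 0, 0], [63, 0, 0, 0, 0]]
  ]
}}

```text
time: 17.72
tool_pos: [0.3884, 0.0152, 0.0976]
tool_rot: [0.0, -0.061, 0.998, -0.0]
contact_force: [0.1, 0.6, -0.2]
gripper_width: 0.633
grasp_force: 12.4
```

Emit:
{"op": "move_arm", "data": {
  "targets": [
    [[64, 0, 0, 0.002, 0], [64, 0, 0, 0, 0], [64, 0, 0, 0, 0]]
  ]
}}

```text
time: 17.97
tool_pos: [0.3885, 0.0153, 0.0974]
tool_rot: [0.0, -0.061, 0.998, 0.0]
contact_force: [-4.7, 0.2, 6.3]
gripper_width: 0.642
grasp_force: 11.7
```

Emit:
{"op": "move_arm", "data": {
  "targets": [
    [[64.5, 0, 0, 0.001, 0], [64.5, 0, 0, 0, 0], [64.5, 0, 0, 0, 0]]
  ]
}}

```text
time: 18.22
tool_pos: [0.3886, 0.0154, 0.0973]
tool_rot: [-0.0, -0.061, 0.998, 0.0]
contact_force: [-5.8, 1.3, 9.5]
gripper_width: 0.643
grasp_force: 11.2
```

Emit:
{"op": "move_arm", "data": {
  "targets": [
    [[65, 0, 0, -0.001, 0], [66, 0, 0, -0.001, 0], [67, 0, 0, 0, 0], [69, 0, 0, 0, 0], [75, 0, 0, 0, 0]]
  ]
}}

```text
time: 18.63
tool_pos: [0.3883, 0.0152, 0.0967]
tool_rot: [0.0, -0.061, 0.998, -0.0]
contact_force: [0.2, -0.4, 0.0]
gripper_width: 0.748
grasp_force: 0.0
```

Emit:
{"op": "move_arm", "data": {
  "targets": [
    [[90, 0, 0, 0, 0], [95, 0, 0, 0, 0], [95, 0, 0, 0, 0], [95, 0, 0, -0.02, 0], [95, 0, 0, -0.05, 0]]
  ]
}}

```text
time: 19.05
tool_pos: [0.385, 0.0157, 0.1348]
tool_rot: [-0.005, -0.061, 0.998, 0.001]
contact_force: [0.6, -0.2, -0.3]
gripper_width: 0.951
grasp_force: 0.0
```

Emit:
{"op": "move_arm", "data": {
  "targets": [
    [[95, 0, 0, -0.065, 0], [95, 0, 0, -0.065, 0], [95, 0, 0, -0.05, 0], [95, 0, 0, 0, 0], [95, 0, 0, 0, 0]]
  ]
}}

```text
time: 19.47
tool_pos: [0.3893, 0.0151, 0.2492]
tool_rot: [0.003, -0.061, 0.998, -0.001]
contact_force: [0.6, 0.0, -1.0]
gripper_width: 0.953
grasp_force: 0.0
```

```bash
python3 - <<'E'
from h import *
rep(); a=shot("scene","s10")[:,:,::-1]; t=shot("top","t10")[:,:,::-1]; w=shot("wrist","w10")
cv2.imwrite("pics/c10.png",np.hstack([cv2.resize(t[150:350,280:480],(400,400),interpolation=2),cv2.copyMakeBorder(cv2.resize(a[210:380,230:435],(400,332),interpolation=2),0,68,0,0,0)]))
E
```

```text
t 19.47 p [0.3893 0.0151 0.2492] ty 97.02 z [ 0.005 -0.001 -1.   ] F [ 0.6  0.  -1. ] w 0.9534 g 0.0
```

View pics/c10.png

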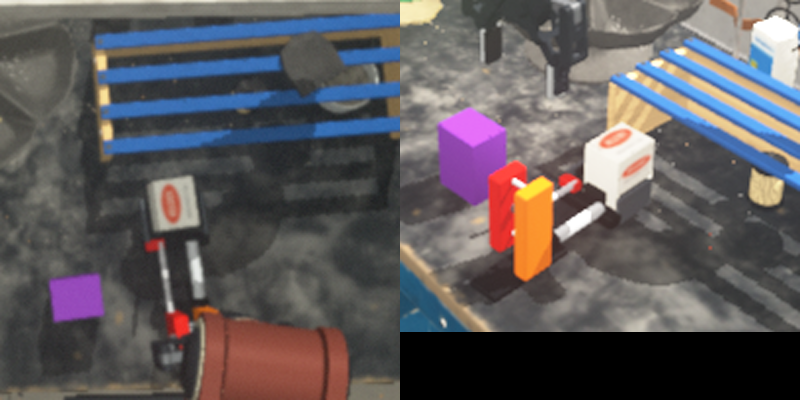

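The carton stands free between the open jaws in front of the riser, at top-view crop (173,205). The reacher stands upright, the arm is clear, and the spool and tin are unmoved. Handing in.

```bash
python3 -c "
from h import *
print(job.job_done())"
```

```text
the job is handed in; nothing more can be done
None
```

I drew the carton out and released it upright on the bench in front of the riser, set the reacher down standing beside it, left the spool, tin and jar alone, and handed the job in at about 19.5 s; on the first pull the jaws slipped on the carton, so I clamped it again before drawing it out.

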